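# Probe the griddle at the ring mark

## Robot

A 7-joint arm with a two-finger parallel gripper is mounted at the origin on the work surface. World frame = base frame: x ahead of the robot, y to its left, z up, the work surface at z = 0. Lengths are in m, angles in rad, forces in N, time in s.
With the tool pointing down it reaches from about 0.4 to 0.85 m from the base axis. Payload 10.4 kg.
Tool frame: the origin (TCP) lies midway between the tips of the shut fingers; the grasp point (between the pads) lies 19 mm behind it; z points along the fingers, y is the direction in which the jaws open and shut (so a half turn about z gives the same grasp; the last joint's range is limited). The gripper opens to 85 mm and grips with 20 to 120 N. Pads are 22 mm wide; open, the fingers measure 114 mm over their backs; the gripper's body (76 mm by 85 mm) begins 54 mm behind the grasp point. The pads swing forward as they close: fully open they stand 13 mm farther back than shut.
Start: joints at [-1.145, 0.332, -0.065, 1.46, 0.022, 1.35, -0.088], TCP at [0.271, 0.563, 0.231] pointing down, gripper open.
Joint ranges: [-2.6, 2.6], [-0.5, 2.12], [-1.47, 1.34], [0.16, 2.42], [-1.27, 4.41], [0.06, 2.06], [-2.6, 2.6]. Speed limits (rad/s): [2.22, 2.22, 2.79, 2.79, 3.14, 3.14, 3.14].

## Interface

Orientations are given as a unit quaternion [w, x, y, z].
In Python, from station import observe, cams, finish_job gives the robot as it stands.
- The arm moves only by the tool apply_moves, never from a script. Its argument "targets" is a list that holds one entry, the list of rows, each a list of 7 numbers: the opening, from 0 (shut) to 1 (fully open), then the shift along the tool's x, y, z in mm, then the turn, a rotation vector about the tool's x, y, z in degrees. In form: [[[jaw, tx, ty, tz, rx, ry, rz], ...]]. A call has 1 to 20 rows; each row is the pose to reach, as a shift and turn from the pose measured when the call began, along the tool's axes at that moment; what a row does not reach only later rows make up. A row lasts 1/10 s, in which the tool goes at most 50 mm and 8.59 degrees, less where a joint would pass 70% of its speed; a pose out of reach is approached as far as the arm can. A call with a gripper value outside its range is refused whole. The fingers move at their own pace and stop on an object; "grip_force" is the grip in N (left out, the last holds). Time passes only in rows, so rows that repeat a pose let the fingers close. It gives the time, the measured TCP pose, the force and the opening at its end, in the units of the state.
- observe(): the state, without advancing time (a new reading comes with each control period).
- cams.get_image(name): name is "scene" or "top"; returns a dict with "pixels" (384x512x3 uint8, red, green, blue), "depth" (384x512 float32, m along the optical axis (not along the pixel's ray), 0 where there is no reading), "camera_matrix" (3x3 intrinsics, pixels), "position" and "attitude" of the camera in the world. Camera axes: x right, y down, z forward; pixel columns grow to the right and rows downward; lengths in m; the calibration is good to about 2 mm. A picture is of the moment at which its call begins.
- finish_job(): hands the job in, once; it reports no verdict.
The state is a dict: "time": time; "qpos": joint angles; "joint_vel": joint speeds; "effort": joint torques, N m; "eef_pos": TCP position; "tcp_rot": TCP orientation; "ft_force": force on the tool from outside, world axes, zero at the start; "ft_torque": the same for the moment, N m; "width": opening from 0.0 (shut) to 1.0 (fully open).
Only numpy, scipy, OpenCV 4.12 (cv2) and the standard library are available. Lean on these libraries where they do the work, as an engineer would, in place of code of your own. Each camera call takes 0.05 s, during which the arm holds its last target.

## Task

Lift the contact thermometer (square black handle, thin steel stem with a ball tip) out of the caddy's upper deck and press its sprung ball tip gently inside the ring engraved on the sloping griddle, not the square or the cross, with the stem square to the sloping plate. Push only until the sprung tip is about half way in, and finish there: the gripper keeps holding the thermometer still against the ring. Leave the caddy, the brush and everything else where they stand.

Things in the scene. Friction and masses are not known exactly. Their poses are not given: they have to be found in the camera images.
- probe: Contact thermometer, 120 g, standing in either hole of the caddy's upper deck. Origin on its axis under its collar, z up the axis. Collar 36 mm diameter, z 0 to 5 mm, rests on the deck; square black handle 22 x 22 mm (sides along x and y), z 5 to 90 mm; stem 8 mm diameter, z 0 to -62 mm; below it the sprung tip, a 12 mm copper ball, lowest point z -86 mm unpressed
- foot_tip (a point): Lowest point of the thermometer's ball tip; axes as the thermometer's. It moves with the sprung tip
- foot (a joint): How far the sprung tip is pushed into the stem, 0 (free) to 0.010 m (hard stop). Spring: about 0.9 N to start it moving, 2.4 N at half way (0.005), 3.9 N at the stop
- ring_spot (a point): Centre of the engraved ring (34 mm diameter, dark line) on the griddle's top face. Its z axis is the plate's outward normal, x up the slope, y level across. Ring, square and cross are flat marks in one level row across the middle of the plate, in any order, 60 to 80 mm apart
- griddle: Sloping griddle, fixed: bare metal plate 170 mm up the slope x 250 mm across, on dark legs, drip trough at its low edge. Origin on the work surface below the plate's centre, z up; the plate rises 20 degrees towards +x, top face 75 mm high at the centre. Dark rails stand 6 mm proud along its sides (y +-127 mm)
- caddy: Two-level steel caddy, fixed. Origin at the centre of its underside, z up. Lower tray 150 (x) x 240 (y) mm, 38 mm high; upper deck 120 x 220 x 4 mm, top at z 125 mm, with two 20 mm square holes at x 0, y -50 and +50 mm; handle loops at the deck's y ends reach z 138 mm
- brush: Basting brush in the caddy's other hole: round wooden handle up to 26 mm thick, same collar; origin at the underside of the collar, top at z 70 mm. Bystander
- jar: Glass jar with steel screw lid, 64 mm diameter, 85 mm high, origin under its centre. Bystander
- bowl: Blue melamine bowl, 140 mm across, 55 mm high, origin under its centre. Bystander
- shaker: Steel shaker, 44 mm diameter, 90 mm high, origin under its centre. Bystander
- spatula: Silicone-tipped spatula lying down, 270 mm long along its x. Bystander
- opener: Chrome bottle opener lying down, 118 mm long along its x, 6 mm thick. Bystander
Mind the look-alikes: they are no part of the job. Leave any green or yellow look-alike of the probe alone.

How it is judged:
On the way:
1. the thermometer is lifted clear of the caddy's upper deck by the gripper (z of foot_tip in the frame of caddy above 0.127 m and contact force between probe and the fingers above 1 N and contact force between probe and caddy below 0.05 N), for 0.2 s.
At the end, for the whole second after the job is handed in: The gripper still holds the thermometer, still (under 10 mm/s); its ball tip is within 11 mm of the ring's centre, touching the plate with 0.8 to 5 N and pushed in 2 to 8 mm; its stem is within 8 degrees (0.14 rad) of square to the plate, handle up; it does not touch the caddy (distance between foot_tip and ring_spot below 0.011 m and angle between the z axis of probe and the z axis of ring_spot, either way round below 0.14 rad and angle between probe's own z axis and vertical below 0.6 rad and value of joint foot between 0.002 and 0.008 m and contact force between probe and griddle between 0.8 and 5 N and contact force between probe and the fingers above 1 N and linear speed of probe below 0.01 m/s and contact force between probe and caddy below 0.05 N); the arm keeps its last pose, push and grip.
It fails at once if the thermometer is pressed on the griddle with more than 15 N (contact force between probe and griddle above 15 N).
It fails at once if a bystander or the brush is shifted by more than 20 mm (distance of any of brush, jar, bowl, shaker, spatula, opener from where it was at the start of the episode above 0.02 m).
It fails at once if the arm or fingers push the caddy or the griddle with more than 20 N (contact force between any of the arm, the fingers and caddy above 20 N or contact force between any of the arm, the fingers and griddle above 20 N).
It also fails if it takes over 45 s, if anything falls off the work surface, if the arm or the gripper's body presses on something with over 40 N, if the wrist force passes 120 N, or if a joint passes its speed limit or range.

## Working session

There is one attempt and no reset: what is moved stays moved. The work goes in short steps, Python scripts to look and compute and a tool call to move; the robot and the scene stay as the last step left them, time stands still between calls to the robot, and variables do not carry over. Pictures are saved under pics/ and viewed, and the job is handed in when it is done.

Besides the shell and the picture viewer there is one more tool, called as a command line: name --argument value ..., lists and objects as JSON in quotes. apply_moves: Moves the arm, as the interface text tells. Its arguments: {"type":"object","properties":{"targets":{"type":"array"},"grip_force":{"type":"number"}},"required":["targets"]}

```bash
mkdir -p pics; ls
python3 - <<'E'
from station import observe, cams
import cv2,numpy as np
print(observe())
for n in("scene","top"):
    d=cams.get_image(n)
    cv2.imwrite(f"pics/{n}0.png",cv2.resize(d["pixels"][:,:,::-1],(800,600),interpolation=cv2.INTER_CUBIC))
    np.savez(f"{n}0.npz",**d)
    print(n,d["camera_matrix"],d["position"],d["attitude"])
E
```

```text
pics
{'time': 0.0, 'qpos': array([-1.14462817,  0.33288491, -0.06470296,  1.46093751,  0.02161044,
        1.34988564, -0.0884983 ]), 'joint_vel': array([-0.00103114, -0.00068429, -0.00064138,  0.00011514,  0.00059137,
       -0.000121  , -0.00027989]), 'effort': array([ 2.94769666e-05, -6.25446439e+01,  4.89111221e-02, -3.91605020e+01,
        1.61505968e-02,  9.96323128e-03, -3.48162553e-05]), 'eef_pos': array([0.2710057 , 0.56277811, 0.23050961]), 'tcp_rot': array([-1.21548042e-04,  2.22492363e-01,  9.74934174e-01, -6.99256234e-04]), 'ft_force': array([ 0.65394695, -0.18686138,  0.38038248]), 'ft_torque': array([ 0.03142689, -0.02460217,  0.00283383]), 'width': 1.0020087025029223}
scene [[432.01140862   0.         255.02710543]
 [  0.         432.01140862 189.24095276]
 [  0.           0.           1.        ]] [1.15973939 0.22662046 1.12666592] [-0.15795324  0.58329029  0.76711223 -0.21531846]
top [[487.82942979   0.         255.57296657]
 [  0.         487.82942979 195.36720576]
 [  0.           0.           1.        ]] [0.44593917 0.0719972  1.19895015] [ 0.03022202 -0.70081965  0.7115809  -0.03988822]
```

View pics/scene0.png

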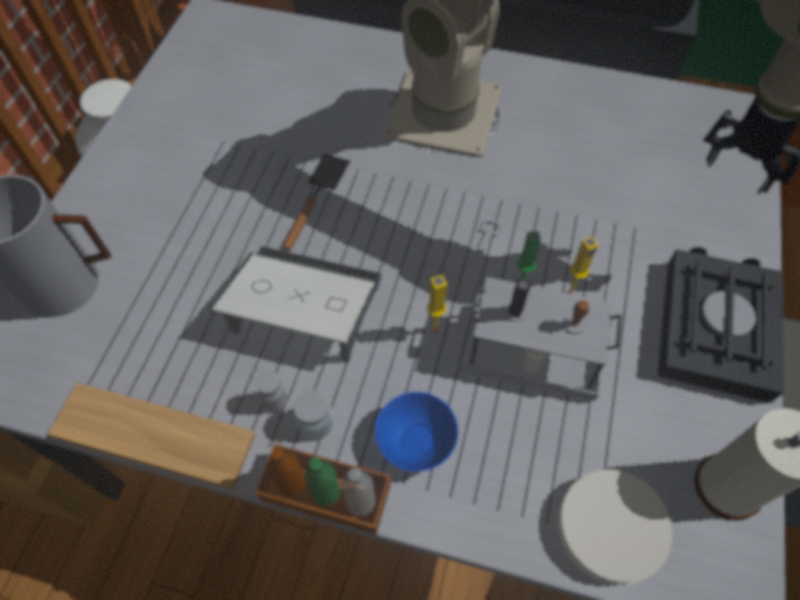

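View pics/top0.png

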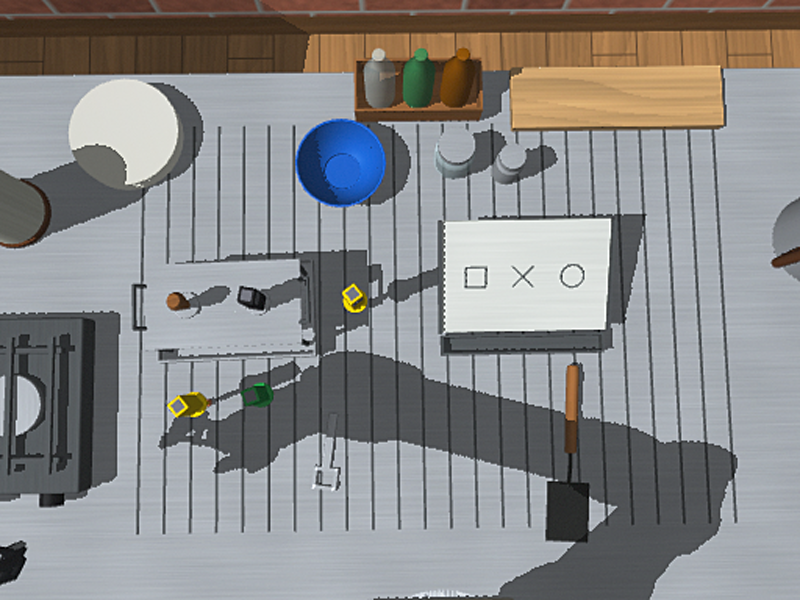

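The top view shows the ring at about (572,276), the black probe at (250,298) in the caddy hole, and the brush at (177,300). Green and yellow look-alikes stand around the caddy.

```bash
cat > h.py <<'E'
import numpy as np,cv2
from scipy.spatial.transform import Rotation as R
def load(n): return dict(np.load(n))
def rot(d): q=d["attitude"]; return R.from_quat([q[1],q[2],q[3],q[0]]).as_matrix()
def pts(d):
    K=d["camera_matrix"];h,w=d["depth"].shape
    u,v=np.meshgrid(np.arange(w),np.arange(h)); z=d["depth"]
    c=np.stack([(u-K[0,2])/K[0,0]*z,(v-K[1,2])/K[1,1]*z,z],-1)
    return c@rot(d).T+d["position"]
def ray(d,u,v):
    K=d["camera_matrix"];return d["position"],rot(d)@np.array([(u-K[0,2])/K[0,0],(v-K[1,2])/K[1,1],1])
def hit(d,u,v,p0,n):
    o,r=ray(d,u,v);return o+r*(np.dot(p0-o,n)/np.dot(r,n))
E
python3 - <<'E'
from h import *
for n in("top","scene"):
    d=load(n+"0.npz");P=pts(d);img=d["pixels"].astype(int)
    s=512/800
    print(n,"table",P[int(480*s),int(420*s)] if n=="top" else P[int(450*s),int(500*s)])
    # plate
    box=(455,600,225,325) if n=="top" else (240,355,270,325)
    m=np.zeros(d["depth"].shape,bool); m[int(box[2]*s):int(box[3]*s),int(box[0]*s):int(box[1]*s)]=1
    m&=d["depth"]>0
    Q=P[m]; Q=Q[(Q[:,2]>.04)&(Q[:,2]<.12)]
    for _ in range(3):
        c=Q.mean(0);nn=np.linalg.svd(Q-c,full_matrices=False)[2][2];nn*=np.sign(nn[2]);r=(Q-c)@nn;Q=Q[abs(r)<.004]
    print("plane",c,nn,"tilt",np.degrees(np.arccos(nn[2])),"res",r.std(),len(Q))
    # marks: dark pixels in plate region
    g=cv2.cvtColor(d["pixels"],cv2.COLOR_RGB2GRAY)
    dark=(g<110 if n=="top" else g<130)
    x0,x1,y0,y1=(455,598,255,300) if n=="top" else (243,352,275,318)
    M=np.zeros(g.shape,np.uint8);M[int(y0*s):int(y1*s),int(x0*s):int(x1*s)]=dark[int(y0*s):int(y1*s),int(x0*s):int(x1*s)]
    M=cv2.dilate(M,np.ones((2,2),np.uint8)) if 0 else M
    k,l,st,ce=cv2.connectedComponentsWithStats(M,connectivity=8)
    for i in range(1,k):
        if st[i,4]>8:
            uc,vc=st[i,0]+(st[i,2]-1)/2,st[i,1]+(st[i,3]-1)/2
            print("mark",st[i],"c",hit(d,uc,vc,c,nn))
    # probe black handle
    print("depth-range heights near probe")
    x0,x1,y0,y1=(228,275,280,320) if n=="top" else (500,540,270,325)
    sub=P[int(y0*s):int(y1*s),int(x0*s):int(x1*s)];gs=g[int(y0*s):int(y1*s),int(x0*s):int(x1*s)]
    np.set_printoptions(linewidth=250)
    print(gs);print((sub[...,2]*1000).astype(int))
E
```

```text
top table [0.29422675 0.02906501 0.00405059]
plane [ 0.60075649 -0.13451024  0.07643858] [-0.34267018 -0.00147717  0.93945461] tilt 20.03983356155336 res 0.0017936233206951038 5583
mark [333 171   8   8  10] c [ 0.60345278 -0.13320769  0.07742411]
mark [359 171   4   9  10] c [ 0.60159961 -0.18930976  0.07665995]
mark [370 170   4   9  10] c [ 0.60349687 -0.21492674  0.0773117 ]
depth-range heights near probe
[[173 175 175 176 178 176 178 177 177 178 177 178 177 177 178 178 178 178 179 178 178 177 178 179 178 179 178 177 178 178 177]
 [178 177 177 177 177 178 178 179 180 180 180 180 179 180 179 179 179 179 181 181 178 178 178 179 178 179 178 177 176 179 178]
 [179 180 177 178 176 177 177 179 179 182 180 181 179 179 178 177 177 177 177 176 175 175 176 177 176 176 178 176 178 181 186]
 [185 181 179 178 176 174 177 182 179 180 181 185 182 185 184 183 183 181 179 180 179 178 182 182 182 181 182 183 187 182 189]
 [180 177 182 179 177 177 180 190  95  43  34 137 136 188 191 189 185 188 185 187 184 183 183 184 185 185 185 189 187  85  77]
 [ 76  66 187 184 180 179 182 197  73  28  40  31  1
[... 14274 characters left out ...]
135  127  131  124  119  123  123  123  123  123  123  121]
 [ 123  125  121  124  123  124  130  130  127  126  126  125  134  131  124  127  123  122  123  120  124  123  125  121  124]
 [ 126  119  121  122  124  126  128  126  126  127  127  126  128  129  126  124  125  122  124  124  122  123  128  124  125]
 [ 120  126  123  124  121  120  121  123  124  126  126  127  128  123  123  122  122  123  120  126  121  122  123  122  120]
 [ 126  125  119  125  122  121  122  125  121  123  126  125  121  121  121  124  123  122  126  120  122  119  124  128  124]
 [ 122  122  121  120  123  126  120  121  124  121  125  119  126  121  122  121  121  123  124  119  125  123  121  125  124]]
```

Run:
```python
from h import *
s=512/800
for n in("top","scene"):
    d=load(n+"0.npz");P=pts(d);g=cv2.cvtColor(d["pixels"],cv2.COLOR_RGB2GRAY);h,w=g.shape
    box=(228,275,280,320) if n=="top" else (495,545,260,325)
    m=np.zeros(g.shape,np.uint8);sl=np.s_[int(box[2]*s):int(box[3]*s),int(box[0]*s):int(box[1]*s)]
    z=P[...,2]; m[sl]=((z>.208 if n=="top" else z>.2075)&(z<.225))[sl]
    v,u=np.nonzero(m)
    H=np.array([hit(d,a,b,np.array([0,0,.215]),np.array([0,0,1])) for a,b in zip(u,v)])
    r=cv2.minAreaRect((H[:,:2]*1000).astype(np.float32)); 
    print(n,"handle top",H.mean(0),"rect",r, len(u))
    # ring by blackhat
    c,nn=(np.array([.60232,-.1335,.0753]),np.array([-.343,-.0012,.9393]))
    bh=cv2.morphologyEx(g,cv2.MORPH_BLACKHAT,np.ones((9,9),np.uint8))
    box=(540,603,250,305) if n=="top" else (246,276,275,297)
    m=np.zeros(g.shape,np.uint8);sl=np.s_[int(box[2]*s):int(box[3]*s),int(box[0]*s):int(box[1]*s)]
    T=18 if n=="top" else 15
    m[sl]=(bh>T)[sl]
    v,u=np.nonzero(m)
    e=cv2.fitEllipse(np.stack([u,v],1).astype(np.float32))
    print("ring",e,hit(d,*e[0],c,nn))
    Hr=np.array([hit(d,a,b,c,nn) for a,b in zip(u,v)]);print(" mean",Hr.mean(0)," ext",np.ptp(Hr,axis=0))
    # all marks for the row direction
    box=(452,603,240,310) if n=="top" else (240,358,270,322)
    m=np.zeros(g.shape,np.uint8);sl=np.s_[int(box[2]*s):int(box[3]*s),int(box[0]*s):int(box[1]*s)]
    m[sl]=(bh>T)[sl]
    k,l,st,ce=cv2.connectedComponentsWithStats(m,connectivity=8)
    for i in range(1,k):
        if st[i,4]>15: print("  comp",st[i],hit(d,*ce[i],c,nn))
    # plate extent: bright & z in plane
    r=np.abs((P-c)@nn)<.006
    q=r&(g>(175 if n=="top" else 120))&(P[...,2]>.035)&(P[...,2]<.115)&(abs(P[...,1]+.13)<.16)&(abs(P[...,0]-.6)<.1)
    R_=P[q]; print("plate rect",cv2.minAreaRect((R_[:,:2]*1000).astype(np.float32)),len(R_))
    q=(abs(P[...,2]-.124)<.006)&(abs(P[...,1]-.28)<.16)&(abs(P[...,0]-.57)<.1)
    R_=P[q];print("deck rect",cv2.minAreaRect((R_[:,:2]*1000).astype(np.float32)),np.median(R_,axis=0))
    cv2.imwrite(f"pics/{n}_crop.png",cv2.resize(d["pixels"][150:240,80:400,::-1] if n=="top" else d["pixels"][130:260,130:420,::-1],None,fx=2.5,fy=2.5,interpolation=cv2.INTER_CUBIC))
```

```text
top handle top [0.55979037 0.25577447 0.215     ] rect ((559.67578125, 255.4432830810547), (23.90472984313965, 22.033397674560547), 79.65617370605469) 125
ring ((365.7330627441406, 176.19943237304688), (13.980910301208496, 15.06036376953125), 48.872596740722656) [ 0.59897436 -0.20207214  0.07399068]
 mean [ 0.59939278 -0.2019261   0.07414366]  ext [0.03373172 0.03560975 0.01232871]
  comp [358 169  16  16  78] [ 0.59942309 -0.20192479  0.07415473]
  comp [297 170  15  15  99] [ 0.59861418 -0.05811205  0.07404307]
  comp [327 170  15  14  60] [ 0.60012487 -0.1291033   0.07450403]
plate rect ((599.3989868164062, -133.52127075195312), (159.23439025878906, 245.6979217529297), 0.1937679648399353) 7071
deck rect ((559.7860717773438, 276.33056640625), (120.4782485961914, 291.1733703613281), 1.698909878730774) [0.55553097 0.30842626 0.12598951]
scene handle top [0.56502151 0.25681514 0.215     ] rect ((564.8648071289062, 256.4485778808594), (22.045133590698242, 23.94319725036621), 77.89579772949219) 74
ring ((166.85598754882812, 182.92477416992188), (7.778103828430176, 11.892110824584961), 86.95140075683594) [ 0.60079249 -0.20250228  0.07465405]
 mean [ 0.60224528 -0.20159477  0.07518572]  ext [0.03605991 0.03720259 0.01316982]
  comp [204 172  25   6  85] [ 0.51096633 -0.07572806  0.04201459]
  comp [161 179  13   9  51] [ 0.60233122 -0.201579    0.07521712]
  comp [186 185  12   8  35] [ 0.60022256 -0.12768853  0.07454151]
  comp [208 190  14  10  63] [ 0.60078066 -0.05852624  0.07483367]
plate rect ((600.902587890625, -134.81588745117188), (249.63563537597656, 163.3045196533203), 89.93148040771484) 3376
deck rect ((560.7846069335938, 274.023193359375), (124.2015380859375, 305.6797180175781), 1.5645923614501953) [0.57021069 0.31075186 0.12305982]
```

View pics/top_crop.png

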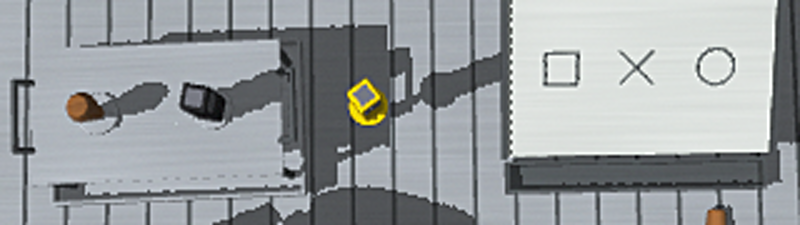

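The ring is at about (0.600, -0.202, 0.0745), measured in both views, and the plate tilt is 20.0°. The handle top is at about (0.561, 0.256, 0.215), which matches deck 125 + 90 mm, with its sides turned about -10.5°. Next I plan the approach.

```bash
cat >> h.py <<'E'
def toolR(zdir,yaz):
    "tool rotation with z=zdir, y axis near azimuth yaz deg"
    z=np.array(zdir,float);z/=np.linalg.norm(z)
    y=np.array([np.cos(np.radians(yaz)),np.sin(np.radians(yaz)),0]);y-=z*(y@z);y/=np.linalg.norm(y)
    return np.stack([np.cross(y,z),y,z],1)
def cur(o): q=o["tcp_rot"];return R.from_quat([q[1],q[2],q[3],q[0]]).as_matrix()
def plan(o,pos,Rt=None):
    C=cur(o);t=C.T@(np.array(pos)-o["eef_pos"])*1000
    rv=np.zeros(3) if Rt is None else np.degrees(R.from_matrix(C.T@Rt).as_rotvec())
    return np.round(t,1),np.round(rv,1)
E
python3 - <<'E'
from h import *
from station import observe
o=observe();Rt=toolR([0,0,-1],-10.5)
print(plan(o,[.271,.563,.34]),plan(o,[.561,.256,.34],Rt),plan(o,[.561,.256,.34],toolR([0,0,-1],169.5)))
d=load("top0.npz");P=pts(d)
for (u,v) in((352,296),(180,405),(257,395)):
    a=P[int(v*.64)-9:int(v*.64)+10,int(u*.64)-12:int(u*.64)+12].reshape(-1,3);a=a[(a[:,2]<.5)];print(np.percentile(a[:,2],97),a[a[:,2]>np.percentile(a[:,2],85)].mean(0))
E
```

```text
(array([ 1.000e-01,  0.000e+00, -1.094e+02]), array([0., 0., 0.])) (array([-394.4, -150.8, -109.2]), array([-0.1,  0. , 74.8])) (array([-394.4, -150.8, -109.2]), array([-1.000e-01, -1.000e-01, -1.052e+02]))
0.17837375026514574 [0.56478219 0.12132945 0.17756163]
0.17960418121051255 [0.41878619 0.35373757 0.17825884]
0.17901495457735325 [0.42963085 0.25851267 0.17804758]
```

apply_moves --targets '[[[1,0,0,-50,0,0,0],[1,0,0,-109,0,0,0],[1,-20,-8,-109,0,0,4],[1,-60,-23,-109,0,0,11],[1,-100,-38,-109,0,0,19],[1,-140,-53,-109,0,0,27],[1,-180,-69,-109,0,0,35],[1,-220,-84,-109,0,0,43],[1,-260,-99,-109,0,0,51],[1,-300,-115,-109,0,0,58],[1,-340,-130,-109,0,0,66],[1,-375,-143,-109,0,0,72],[1,-394,-151,-109,0,0,75],[1,-394,-151,-109,0,0,75],[1,-394,-151,-109,0,0,75],[1,-394,-151,-109,0,0,75]]]' --grip_force 50

```text
time: 1.7
eef_pos: [0.5595, 0.2577, 0.3396]
tcp_rot: [-0.0, 0.769, 0.639, -0.001]
ft_force: [0.2, 0.6, 0.4]
width: 1.003
```

Run:
```python
from h import *
from station import observe,cams
o=observe();print(o["time"],o["eef_pos"],o["qpos"],o["width"],o["ft_force"])
print(plan(o,[.561,.256,.161],toolR([0,0,-1],-10.5)))
d=cams.get_image("scene");np.savez("scene1.npz",**d)
cv2.imwrite("pics/s1.png",cv2.resize(d["pixels"][40:300,200:450,::-1],None,fx=2.3,fy=2.3,interpolation=cv2.INTER_CUBIC))
```

```text
1.7 [0.55953714 0.25771359 0.33963893] [-0.75294106  0.28442672  0.32238364  1.31691556 -0.08902495  1.55562184
 -0.62454423] 1.0029571103585235 [0.22184743 0.5604925  0.39112659]
(array([ -1.3,   1.9, 178.6]), array([-0.1,  0. , -0. ]))
```

View pics/s1.png

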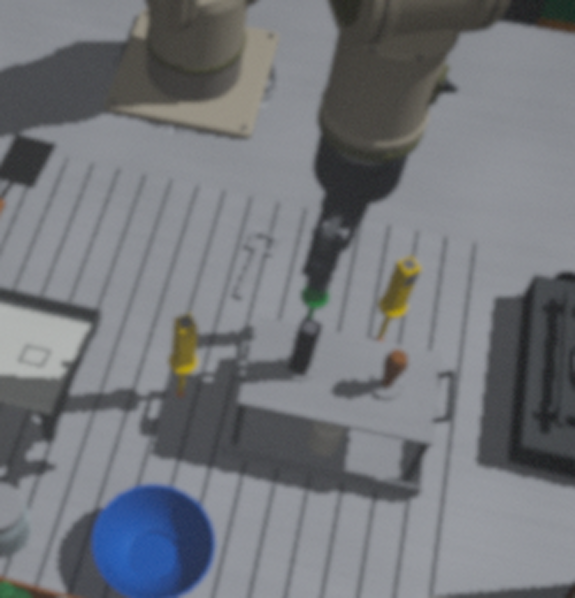

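The gripper is above the black handle (305,345) and clear of everything, so I descend.

apply_moves --targets '[[[1,-1,2,30,0,0,0],[1,-1,2,60,0,0,0],[1,-1,2,85,0,0,0],[1,-1,2,105,0,0,0],[1,-1,2,120,0,0,0],[1,-1,2,135,0,0,0],[1,-1,2,150,0,0,0],[1,-1,2,162,0,0,0],[1,-1,2,172,0,0,0],[1,-1,2,178,0,0,0],[1,-1,2,178,0,0,0],[1,-1,2,178,0,0,0]]]'

```text
time: 2.95
eef_pos: [0.5614, 0.2563, 0.1621]
tcp_rot: [-0.0, 0.769, 0.639, -0.0]
ft_force: [-0.6, -0.3, 1.1]
width: 0.999
```

Run:
```python
from h import *
from station import observe,cams
o=observe();print(o["time"],o["eef_pos"],o["width"],o["ft_force"])
for n in("scene","top"):
    d=cams.get_image(n);np.savez(n+"2.npz",**d)
    c=d["pixels"][100:260,240:440,::-1] if n=="scene" else d["pixels"][130:270,60:270,::-1]
    cv2.imwrite(f"pics/{n}2.png",cv2.resize(c,None,fx=3.5,fy=3.5,interpolation=cv2.INTER_CUBIC))
```

```text
2.95 [0.56142793 0.2562771  0.16213189] 0.9990017749730963 [-0.58667748 -0.28958765  1.10273235]
```

View pics/scene2.png

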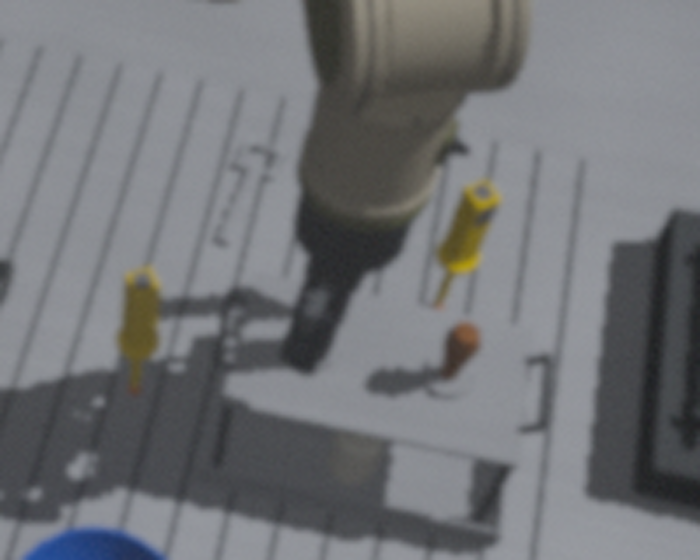

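View pics/top2.png

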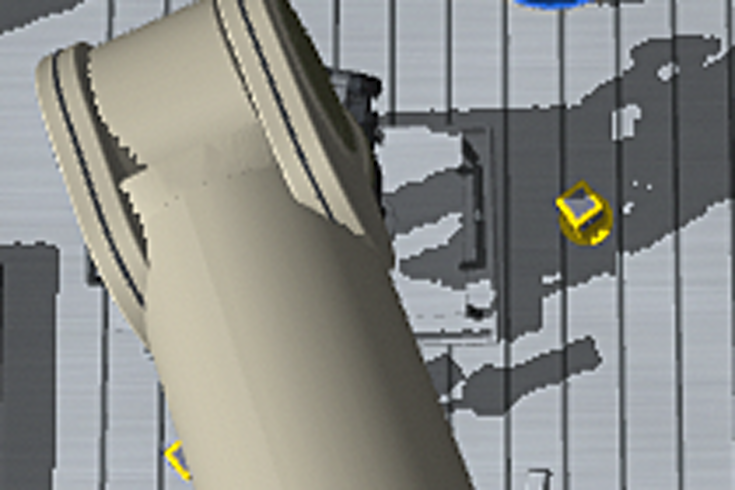

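The fingers straddle the handle in front of the camera with about 1 N on the wrist and nothing disturbed. I close the jaws.

apply_moves --targets '[[[0.1,0,0,0,0,0,0],[0.1,0,0,0,0,0,0],[0.1,0,0,0,0,0,0],[0.1,0,0,0,0,0,0],[0.1,0,0,0,0,0,0],[0.1,0,0,0,0,0,0],[0.1,0,0,0,0,0,0],[0.1,0,0,0,0,0,0],[0.1,0,0,0,0,0,0],[0.1,0,0,0,0,0,0]]]' --grip_force 50

```text
time: 4.05
eef_pos: [0.5616, 0.2564, 0.1625]
tcp_rot: [-0.0, 0.769, 0.639, 0.0]
ft_force: [-1.0, 0.7, 1.8]
width: 0.254
```

The opening is 0.254 (21.6 mm), which matches the 22 mm handle. Lift.

apply_moves --targets '[[[0.1,0,0,-8,0,0,0],[0.1,0,0,-20,0,0,0],[0.1,0,0,-35,0,0,0],[0.1,0,0,-50,0,0,0],[0.1,0,0,-65,0,0,0],[0.1,0,0,-80,0,0,0],[0.1,0,0,-95,0,0,0],[0.1,0,0,-110,0,0,0],[0.1,0,0,-130,0,0,0],[0.1,0,0,-150,0,0,0],[0.1,0,0,-170,0,0,0],[0.1,0,0,-190,0,0,0],[0.1,0,0,-205,0,0,0],[0.1,0,0,-215,0,0,0],[0.1,0,0,-215,0,0,0],[0.1,0,0,-215,0,0,0],[0.1,0,0,-215,0,0,0]]]'

```text
time: 5.75
eef_pos: [0.5613, 0.2563, 0.3765]
tcp_rot: [-0.0, 0.769, 0.639, -0.001]
ft_force: [-0.2, 0.3, -0.5]
width: 0.25
```

Run:
```python
from h import *
from station import observe,cams
o=observe();print(o["time"],o["eef_pos"],o["width"],o["ft_force"],o["qpos"])
for n in("scene",):
    d=cams.get_image(n);np.savez(n+"3.npz",**d)
    c=d["pixels"][60:260,220:440,::-1]
    cv2.imwrite(f"pics/{n}3.png",cv2.resize(c,None,fx=3,fy=3,interpolation=cv2.INTER_CUBIC))
nrm=np.array([-.342,-.001,.940]);ring=np.array([.600,-.202,.0747])
# TCP-to-tip along axis: grasp TCP z .1625, tip z .125-.086
L=.1625-(.125-.086)
for h in(.10,.03):
  for yz in (-10.5,-53,-30,10):
    print(h,yz,plan(o,ring+nrm*(L+h),toolR(-nrm,yz)))
```

```text
5.75 [0.56131763 0.2562671  0.3765002 ] 0.25018893587338786 [-0.17905608  0.29632852 -0.51322568] [-0.7478222   0.28942213  0.32914638  1.23601955 -0.09246258  1.63221324
 -0.62055874]
0.1 -10.5 (array([-457.6,   46.7,   92.1]), array([-19.7,   3.9,   0.7]))
0.1 -53 (array([-457.6,   46.7,   92.1]), array([-17.3,  11.2,  43.7]))
0.1 -30 (array([-457.6,   46.7,   92.1]), array([-18.8,   7.3,  20.8]))
0.1 10 (array([-457.6,   46.7,   92.1]), array([-20.2,   0.1, -20.9]))
0.03 -10.5 (array([-453.1,   70.3,  157.9]), array([-19.7,   3.9,   0.7]))
0.03 -53 (array([-453.1,   70.3,  157.9]), array([-17.3,  11.2,  43.7]))
0.03 -30 (array([-453.1,   70.3,  157.9]), array([-18.8,   7.3,  20.8]))
0.03 10 (array([-453.1,   70.3,  157.9]), array([-20.2,   0.1, -20.9]))
```

View pics/scene3.png

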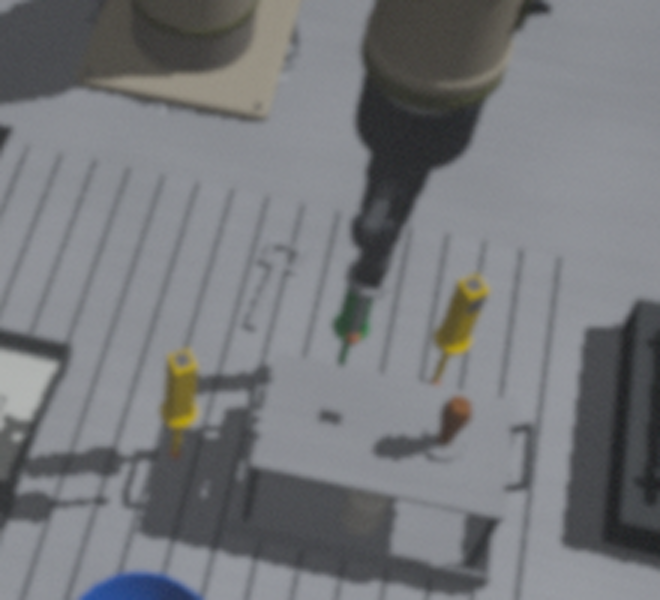

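The probe is lifted with its tip visible at (352,338). The hole is empty and the brush is unmoved. Now I carry it above the ring while tilting.

apply_moves --targets '[[[0.1,-20,0,0,0,0,0],[0.1,-55,3,0,0,0,0],[0.1,-90,7,0,-1,0,1],[0.1,-130,12,0,-3,1,3],[0.1,-170,17,0,-5,2,5],[0.1,-210,21,0,-7,3,8],[0.1,-250,25,5,-9,3,10],[0.1,-290,30,15,-11,4,12],[0.1,-330,34,30,-13,5,14],[0.1,-370,38,45,-15,6,16],[0.1,-405,42,60,-17,6,18],[0.1,-435,45,78,-18,7,20],[0.1,-452,47,88,-18.8,7.3,20.8],[0.1,-458,47,92,-18.8,7.3,20.8],[0.1,-458,47,92,-18.8,7.3,20.8],[0.1,-458,47,92,-18.8,7.3,20.8],[0.1,-458,47,92,-18.8,7.3,20.8]]]'

```text
time: 7.5
eef_pos: [0.5245, -0.2013, 0.2855]
tcp_rot: [0.085, 0.859, 0.482, 0.152]
ft_force: [-0.3, 0.2, -2.3]
width: 0.253
```

Run:
```python
from h import *
from station import observe,cams
o=observe();print(o["time"],o["eef_pos"],o["width"],o["ft_force"],o["qpos"])
nrm=np.array([-.342,-.001,.940]);ring=np.array([.600,-.202,.0747])
C=cur(o);print("axis err deg",np.degrees(np.arccos(-C[:,2]@nrm)))
print("pred tip",o["eef_pos"]+C[:,2]*.1235)
for n in("scene","top"):
    d=cams.get_image(n);np.savez(n+"4.npz",**d)
    c=d["pixels"][80:240,80:280,::-1] if n=="scene" else d["pixels"][100:260,260:460,::-1]
    cv2.imwrite(f"pics/{n}4.png",cv2.resize(c,None,fx=3.5,fy=3.5,interpolation=cv2.INTER_CUBIC))
```

```text
7.5 [ 0.52451571 -0.20131056  0.2854674 ] 0.25294728921164134 [-0.28664934  0.15202529 -2.27116621] [-0.39958475 -0.13594424  0.70609075  1.86548356 -0.02269865  1.0475946
 -0.22304747]
axis err deg nan
pred tip [ 0.56674906 -0.2011807   0.1694132 ]<stdin>:5: RuntimeWarning: invalid value encountered in arccos
```

View pics/scene4.png

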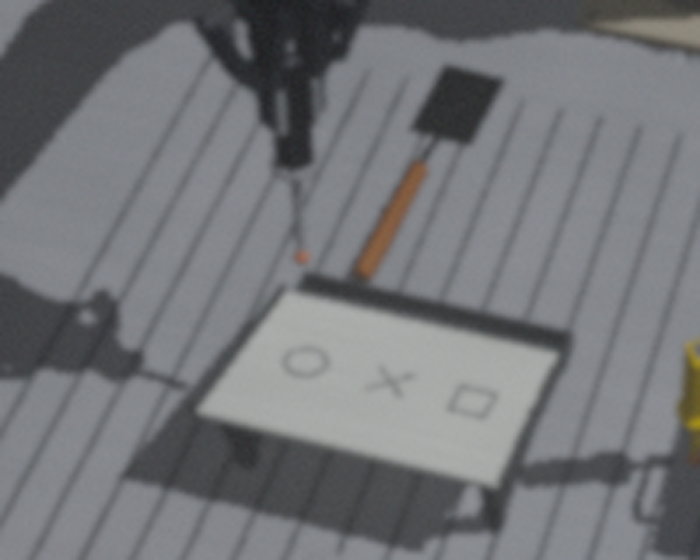

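View pics/top4.png

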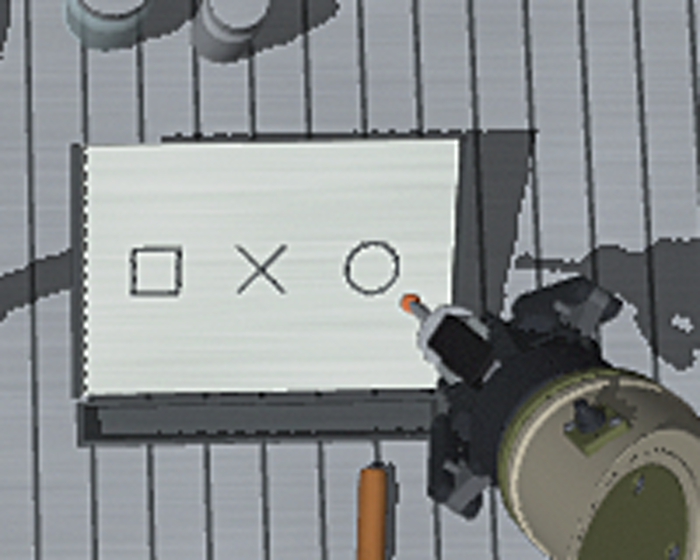

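Both views show the orange ball, at scene crop (302,257) and top crop (409,301). I triangulate it and check the stem direction.

```bash
cat >> h.py <<'E'
def blob(d,box):
    hsv=cv2.cvtColor(d["pixels"],cv2.COLOR_RGB2HSV);x0,x1,y0,y1=box
    p=hsv[y0:y1,x0:x1].astype(int);m=((p[...,0]<14)|(p[...,0]>172))&(p[...,1]>90)&(p[...,2]>60)
    k,l,st,ce=cv2.connectedComponentsWithStats(m.astype(np.uint8),connectivity=8)
    i=1+np.argmax(st[1:,4]);return ce[i][0]+x0,ce[i][1]+y0,st[i]
def tri(rs):
    A=0;b=0
    for o,r in rs:
        r=r/np.linalg.norm(r);M=np.eye(3)-np.outer(r,r);A=A+M;b=b+M@o
    p=np.linalg.solve(A,b)
    return p,[np.linalg.norm(np.cross(p-o,r/np.linalg.norm(r))) for o,r in rs]
E
python3 - <<'E'
from h import *
from station import observe
o=observe();C=cur(o)
ds,dt=load("scene4.npz"),load("top4.npz")
bs=blob(ds,(155,178,140,162));bt=blob(dt,(370,385,178,192));print(bs,bt)
p,e=tri([ray(ds,*bs[:2]),ray(dt,*bt[:2])]);print("ball",p,e,"tip",p+C[:,2]*.006,"pred ball",o["eef_pos"]+C[:,2]*.1175)
# ring re-triangulated
pr,er=tri([ray(load("scene0.npz"),166.9,182.9),ray(load("top0.npz"),365.75,176.5)]);print("ring tri",pr,er)
print("depth at ball", pts(dt)[int(round(bt[1])),int(round(bt[0]))],pts(ds)[int(round(bs[1])),int(round(bs[0]))])
E
```

```text
(np.float64(165.5), np.float64(153.0), array([10, 13,  2,  1,  2], dtype=int32)) (np.float64(376.46153846153845), np.float64(185.46153846153845), array([ 5,  6,  5,  5, 13], dtype=int32))
ball [ 0.56533361 -0.20027443  0.1743114 ] [np.float64(0.0005661295646897309), np.float64(0.0005661295646896814)] tip [ 0.56738539 -0.2002691   0.16867313] pred ball [ 0.56451386 -0.20159466  0.17492341]
ring tri [ 0.5987852  -0.20328844  0.07117763] [np.float64(0.0005179288966884175), np.float64(0.0005179288966882108)]
depth at ball [ 0.56548588 -0.19718929  0.18026368] [ 0.56786236 -0.19751624  0.17887995]
```

Run:
```python
from h import *
from station import observe
o=observe();C=cur(o);nrm=np.array([-.342,-.001,.940]);nrm/=np.linalg.norm(nrm);ring=np.array([.600,-.202,.0745])
print(plan(o,ring+nrm*(.1235+.012),toolR(-nrm,-30)))
```

```text
(array([-1. , -0.6, 88.5]), array([0. , 0. , 0.2]))
```

apply_moves --targets '[[[0.1,0,0,15,0,0,0],[0.1,0,0,30,0,0,0],[0.1,-1,-1,45,0,0,0],[0.1,-1,-1,58,0,0,0],[0.1,-1,-1,69,0,0,0],[0.1,-1,-1,78,0,0,0],[0.1,-1,-1,84,0,0,0],[0.1,-1,-1,88,0,0,0],[0.1,-1,-1,88,0,0,0],[0.1,-1,-1,88,0,0,0],[0.1,-1,-1,88,0,0,0],[0.1,-1,-1,88,0,0,0],[0.1,-1,-1,88,0,0,0]]]'

```text
time: 8.9
eef_pos: [0.5532, -0.202, 0.2024]
tcp_rot: [0.085, 0.859, 0.482, 0.152]
ft_force: [-0.4, 0.2, -1.1]
width: 0.253
```

Run:
```python
from h import *
from station import observe,cams
o=observe();print(o["time"],o["eef_pos"],o["width"],o["ft_force"])
nrm=np.array([-.342,-.001,.940]);nrm/=np.linalg.norm(nrm);ring=np.array([.600,-.202,.0745]);C=cur(o)
tip=o["eef_pos"]+C[:,2]*.1235;print("pred tip",tip,"h",(tip-ring)@nrm,"f_n",o["ft_force"]@nrm)
for n in("scene","top"):
    d=cams.get_image(n);np.savez(n+"5.npz",**d)
    c=d["pixels"][120:220,120:245,::-1] if n=="scene" else d["pixels"][130:230,300:425,::-1]
    cv2.imwrite(f"pics/{n}5.png",cv2.resize(c,None,fx=6,fy=6,interpolation=cv2.INTER_CUBIC))
fs=[]
for _ in range(4):
    cams.get_image("top");fs.append(observe()["ft_force"]@nrm)
print(fs)
```

```text
8.9 [ 0.55319793 -0.20198547  0.20244751] 0.2532154766699718 [-0.40616545  0.22268565 -1.07144018]
pred tip [ 0.59548335 -0.20186278  0.08641227] h 0.01273849047104583 f_n -0.8682226301665981
[np.float64(-1.2970967304758876), np.float64(-1.2697508349712439), np.float64(-0.5178705944963432), np.float64(-1.8299054266977)]
```

View pics/scene5.png

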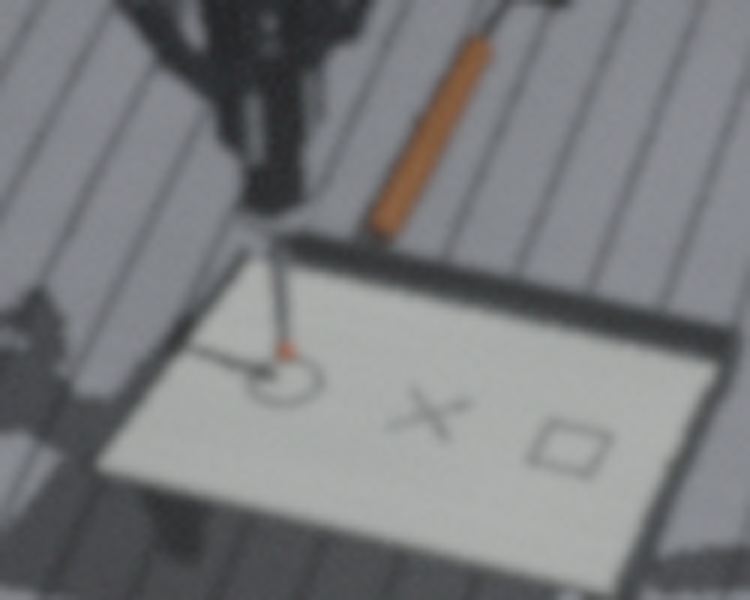

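View pics/top5.png

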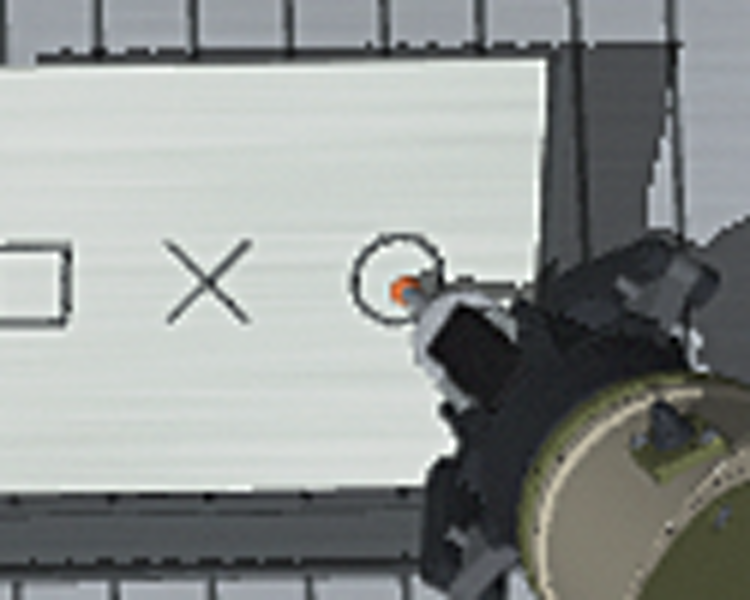

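The ball is just short of the ring on its line in both views. I take an averaged force baseline before stepping in.

```bash
cat > m.py <<'E'
from h import *
from station import observe,cams
nrm=np.array([-.342,-.001,.940]);nrm/=np.linalg.norm(nrm);ring=np.array([.600,-.202,.0745])
f=[];P=[];H=[]
for _ in range(14):
    cams.get_image("top");o=observe();f.append(o["ft_force"]@nrm);t=o["eef_pos"]+cur(o)[:,2]*.1235;P.append(t);H.append((t-ring)@nrm)
print("t",o["time"],"f_n %.2f +- %.2f"%(np.mean(f),np.std(f)/len(f)**.5),"h mm %.2f"%(np.mean(H)*1000),"tip",np.mean(P,0).round(4))
E
python3 m.py
```

```text
t 9.9 f_n -1.16 +- 0.12 h mm 12.49 tip [ 0.5954 -0.2018  0.0861]
```

apply_moves --targets '[[[0.1,0,0,3,0,0,0],[0.1,0,0,6,0,0,0],[0.1,0,0,8,0,0,0],[0.1,0,0,9,0,0,0],[0.1,0,0,9,0,0,0],[0.1,0,0,9,0,0,0]]]'

```text
time: 10.5
eef_pos: [0.5562, -0.202, 0.1937]
tcp_rot: [0.085, 0.859, 0.482, 0.152]
ft_force: [-0.4, 0.1, -1.6]
width: 0.251
```

```bash
python3 m.py
```

```text
t 11.2 f_n -1.36 +- 0.10 h mm 3.54 tip [ 0.5985 -0.2018  0.0777]
```

Still free. Step in 3 mm, then 2 mm at a time.

apply_moves --targets '[[[0.1,0,0,1,0,0,0],[0.1,0,0,2,0,0,0],[0.1,0,0,3,0,0,0],[0.1,0,0,3,0,0,0],[0.1,0,0,3,0,0,0]]]'

```text
time: 11.7
eef_pos: [0.5573, -0.2019, 0.1909]
tcp_rot: [0.085, 0.859, 0.482, 0.152]
ft_force: [-0.9, 0.3, 0.4]
width: 0.247
```

```bash
python3 m.py
```

```text
t 12.4 f_n -0.40 +- 0.15 h mm 0.52 tip [ 0.5995 -0.2018  0.0749]
```

apply_moves --targets '[[[0.1,0,0,1,0,0,0],[0.1,0,0,2,0,0,0],[0.1,0,0,2,0,0,0],[0.1,0,0,2,0,0,0]]]'

```text
time: 12.8
eef_pos: [0.5579, -0.202, 0.189]
tcp_rot: [0.085, 0.859, 0.482, 0.152]
ft_force: [-2.0, 0.1, 0.0]
width: 0.251
```

```bash
python3 m.py
```

```text
t 13.5 f_n 0.23 +- 0.15 h mm -1.48 tip [ 0.6002 -0.2018  0.073 ]
```

Contact force above the baseline is about 0.9 N at h=0.5 and 1.5 N at h=-1.5, so contact began at h≈0.5. Half way is 3 mm further.

apply_moves --targets '[[[0.1,0,0,1,0,0,0],[0.1,0,0,2,0,0,0],[0.1,0,0,3,0,0,0],[0.1,0,0,3,0,0,0],[0.1,0,0,3,0,0,0]]]'

```text
time: 14.0
eef_pos: [0.559, -0.2019, 0.1862]
tcp_rot: [0.085, 0.859, 0.482, 0.152]
ft_force: [-0.9, 0.5, 0.3]
width: 0.252
```

```bash
python3 m.py;python3 m.py
python3 - <<'E'
from h import *
from station import observe,cams
o=observe();print(o["time"],o["width"],abs(o["joint_vel"]).max())
for n in("scene","top"):
    d=cams.get_image(n);np.savez(n+"6.npz",**d)
    c=d["pixels"][120:220,120:245,::-1] if n=="scene" else d["pixels"][130:230,300:425,::-1]
    cv2.imwrite(f"pics/{n}6.png",cv2.resize(c,None,fx=6,fy=6,interpolation=cv2.INTER_CUBIC))
E
```

```text
t 14.7 f_n 1.29 +- 0.14 h mm -4.47 tip [ 0.6012 -0.2018  0.0702]
t 15.4 f_n 1.33 +- 0.12 h mm -4.49 tip [ 0.6012 -0.2018  0.0702]
15.4 0.24945644783872323 0.00204231744183069
```

View pics/scene6.png

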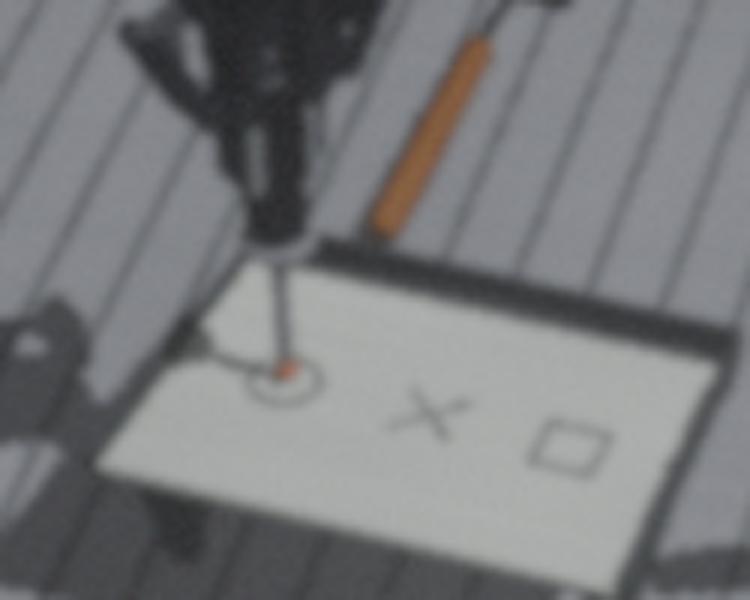

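View pics/top6.png

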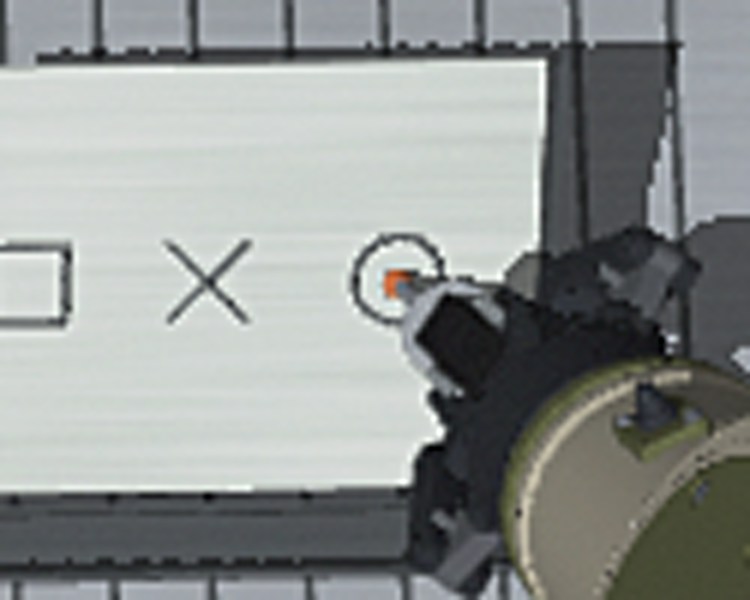

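The ball sits inside the ring in both views: top (397,284) against a ring centre of (398,280), scene (287,370) against (285,382). The small offsets are about what a ball centre 6 mm above the plate should give. Contact force is about 2.5 N, steady, so I hand in.

```bash
python3 -c "
from station import finish_job
print(finish_job())"
```

```text
the job is handed in; nothing more can be done
None
```

I lifted the black thermometer out of the caddy and carried it over the yellow look-alike. It is now pressed on the engraved ring, square to the plate, with the gripper still holding it. The job was handed in at about 15.5 s of the 45 s limit.

**Last checks:**
- **Contact force:** about 2.5 N above the force measured when free, averaged over two sets of readings. Each single wrist reading scatters by about 0.5 N. That puts the sprung tip roughly 5 mm in, or half way. The arm's travel past first contact also gives 5 mm.
- **Position:** the ball is inside the ring in both camera views. From the arm's pose and the two views it is within about 2 mm of the centre. In the scene view it looked a few millimetres up the image, a little more than the ball's height explains, but well within the 11 mm limit.
- **Squareness:** I set the tool axis along the plate normal measured from the depth images (20.0° and 20.1° tilt in the two views). I did not measure the stem's angle separately at the end.
- **Grip and stillness:** the jaw opening is steady at 0.25 (about 21 mm on the 22 mm handle). Joint speeds are near zero.
- **Other objects:** the brush was in its place in the picture taken after the lift, and I saw no bystander disturbed. I took no full-scene picture at the end, so this was not measured.

**Disagreements along the way:** the two cameras differed by about 5 mm on the handle's x position and 3 mm on the plate height. The first was settled by averaging, the second by stepping in until the force rose.

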